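# Nip up a square herb-cake mould both ways in a click clamp

## Task

Nip up the square herb-cake mould in the bench clamp both ways. First put the mould flat on the clamp's bed between the jaws with its wooden rib parallel to the jaws, and swing the clamp handle clockwise until it clicks past its detent; then swing the handle all the way back, turn the mould a quarter turn so that its rib points at the jaws, and click the clamp shut on it again. Leave the mould clamped, and do not disturb the jar, the mortar or the brass weight.

Things in the scene. Friction and masses are not known exactly. Their poses are not given: they have to be found in the camera images.
- clamp: Fixed bench clamp, grey and steel. Origin: table height, below the seat centre. Jaws run along its x and face each other along y. Bed x -60..60, y -75..190 mm, 8 high. Anvil (fixed jaw) face at y = -45 mm, 110 long, top 40 high. A mould held against it is centred at x = 0, y = 0. Moving jaw on the +y side; housing behind it x -50..50, y 90..185, top 45 high, carries the handle
- pad: Steel face plate of the moving jaw, 100 long (clamp x), 10 thick, 30 mm high, sprung by up to 7 mm so that it nips. Origin: centre of the face that meets the mould, 24 mm above the table. Opening from the anvil face: 109 mm at handle 0, 15 mm less per rad (the mould is 90 wide)
- handle (a joint): Clamp handle angle, rad: 0 = fully backed off (jaw open), grows clockwise seen from above, stop at 1.5. Sprung detent at 1.2, felt from about 1.0 (5 to 10 N at the post); past it the handle clicks to about 1.4 and stays. Elsewhere it stays where it is left. At value q the arm points 160 degrees minus q, counter-clockwise from the clamp's x axis
- hub (a point): Vertical axis of the handle, 60 mm above the table, at x = 0, y = +135 mm of the clamp frame
- post (a point): Upright black grip post at the end of the handle arm, 90 mm from the hub axis: 20 mm diameter, from 68 to 120 mm above the table; this point is on its axis, 95 mm above the table. The flat steel arm below it is 18 mm wide, its top 68 mm above the table. The post can be pushed from either side
- mould: Loose square steel and aluminium mould, 90 x 90 mm and 46 mm high, 0.55 kg, with an upright wooden rib on its lid to lift it by: 76 mm long along the mould's x axis, 20 mm wide (y), 30 mm high, from 46 to 76 mm above the mould's underside. Origin: centre of the underside; z up
- jar: Bystander: glass jar with steel lid, 68 mm diameter, 105 mm high, standing behind the clamp. Origin: centre of underside
- mortar: Bystander: white ceramic mortar bowl, 84 mm diameter, 65 mm high, standing in front of the clamp. Origin: centre of underside
- weight: Bystander: brass weight with a button top, 52 mm diameter, 84 mm high, standing beside the anvil. Origin: centre of underside
Not all that is in view belongs to the job. Leave any blue or turquoise look-alike of the mould alone.

How it is judged:
By the outcome, as a careful person would: the job done as asked, in the order asked, and still so for the second after the job is handed in, with the robot touching nothing.
It also fails if it takes over 72 s, if anything falls off the work surface, if the arm or the gripper's body presses on something with over 40 N, if the wrist force passes 120 N, or if a joint passes its speed limit or range.

## Robot

A 6-joint arm with a two-finger parallel gripper is mounted at the origin on the work surface. World frame = base frame: x ahead of the robot, y to its left, z up, the work surface at z = 0. Lengths are in m, angles in rad, forces in N, time in s.
With the tool pointing down it reaches from about 0.325 to 0.85 m from the base axis. Payload 15.5 kg.
Tool frame: the origin (TCP) lies between the finger pads; the fingertips stand 22 mm ahead of it and the grasp point (between the pads) lies 3 mm ahead of it (manip.finger_overhang is the distance from the TCP to the fingertips, in m); x points along the fingers, z is the direction in which the jaws open and shut, and the axes are right-handed (so a half turn about x gives the same grasp; the last joint's range is limited). The gripper opens to 91 mm and grips with 3 to 60 N. Pads are 32 mm wide; open, the fingers measure 118 mm over their backs; the gripper's body (76 mm by 178 mm) begins 60 mm behind the grasp point.
Start: joints at [-0.096, 0.494, 1.345, -0, 1.302, -0.096], TCP at [0.625, 0, 0.208] pointing down, gripper open.
Joint ranges: [-2.91, 2.91], [-0.82, 2.16], [0.22, 2.67], [-1.22, 4.37], [0.12, 2.79], [-3.08, 3.08]. Speed limits (rad/s): [1.89, 1.89, 2.57, 3.01, 3.01, 3.01].

## Interface

Orientations are given as a rotation vector (axis times angle).
In Python, from cell import manip gives the robot as it stands.
- The arm moves only by the tool drive_tool, never from a script. Its argument "series" is a list of rows, each an object with "linear": the shift along the tool's x, y, z in m, a list of three; "angular": the turn, a rotation vector about the tool's x, y, z in degrees, a list of three; "fingers": the gripper command: -1 is fully open, 1 is shut, values between are in proportion. In form: [{"linear": [tx, ty, tz], "angular": [rx, ry, rz], "fingers": fingers}, ...]. A call has 1 to 10 rows; each row is the pose to reach, as a shift and turn from the pose commanded when the call began, along the tool's axes at that moment; what a row does not reach only later rows make up. A row lasts 1/10 s, in which the tool goes at most 50 mm and 8.59 degrees, less where a joint would pass 70% of its speed; a pose out of reach is approached as far as the arm can. A call with a gripper value outside its range is refused whole. The fingers move at their own pace and stop on an object; "grip_force" is the grip in N (left out, the last holds). Time passes only in rows, so rows that repeat a pose let the fingers close. It gives the time, the measured TCP pose, the force and the opening at its end, in the units of the state.
- manip.state(): the state, without advancing time (a new reading comes with each control period).
- manip.get_image(name): name is "scene" or "side" or "wrist"; returns a dict with "image" (400x640x3 uint8, red, green, blue), "intrinsics" (3x3 intrinsics, pixels), "R" (3x3) and "t" (3): a world point X has camera coordinates R X + t. Camera axes: x right, y down, z forward; pixel columns grow to the right and rows downward; lengths in m; the calibration is good to about 2 mm. A picture is of the moment at which its call begins. There is no depth.
- manip.job_done(): hands the job in, once; it reports no verdict.
The state is a dict: "time": time; "joint_positions": joint angles; "joint_vel": joint speeds; "joint_efforts": joint torques, N m; "tcp_pos": TCP position; "tool_rot": TCP orientation; "force": force on the tool from outside, world axes, zero at the start; "ft_torque": the same for the moment, N m; "gripper_width": finger opening in m.
Only numpy, scipy, OpenCV 4.12 (cv2) and the standard library are available. Lean on these libraries where they do the work, as an engineer would, in place of code of your own. Each camera call takes 0.05 s, during which the arm holds its last target. There are 200 camera calls.

## Working session

There is one attempt and no reset: what is moved stays moved. The work goes in short steps, Python scripts to look and compute and a tool call to move; the robot and the scene stay as the last step left them, time stands still between calls to the robot, and variables do not carry over. Pictures are saved under pics/ and viewed, about 8 in all and at most 12, crops included, and the job is handed in when it is done.

Besides the shell and the picture viewer there is one more tool, called after ">>>" as name([rows], argument=value, ...), one row to a line, values as JSON. drive_tool: Moves the arm, as the interface text tells. Its arguments: {"type":"object","properties":{"series":{"type":"array"},"grip_force":{"type":"number"}},"required":["series"]}

```bash
mkdir -p pics
cat > h.py <<'E'
import numpy as np, cv2
from scipy.spatial.transform import Rotation as Rn
from cell import manip
def snap(n,f):
    d=manip.get_image(n); cv2.imwrite('pics/'+f+'.png',d['image'][:,:,::-1])
    np.savez('pics/'+f+'.npz',K=d['intrinsics'],R=d['R'],t=d['t']); return d
def ray(f,uv,z):
    d=np.load('pics/'+f+'.npz');K,R,t=d['K'],d['R'],d['t']
    c=-R.T@t; v=R.T@np.linalg.inv(K)@np.array([*uv,1.]); return c+v*(z-c[2])/v[2]
def proj(f,X):
    d=np.load('pics/'+f+'.npz');p=d['K']@(d['R']@np.array(X)+d['t']);return p[:2]/p[2]
E
python3 - <<'E'
from h import *
snap('scene','s1');snap('side','d1')
s=manip.state();print(s);print(Rn.from_rotvec(s['tool_rot']).as_matrix().round(3), manip.finger_overhang)
for f in('s1','d1'):
    d=np.load('pics/'+f+'.npz');print(-d['R'].T@d['t'])
E
```

```text
{'time': 0.1, 'joint_positions': array([-9.54916585e-02,  4.94094764e-01,  1.34609078e+00,  2.34187237e-05,
        1.30250684e+00, -9.54829869e-02]), 'joint_vel': array([ 1.11320140e-03, -1.73930710e-03, -6.63153150e-04,  5.70910081e-05,
        9.67893675e-04, -2.61059252e-04]), 'joint_efforts': array([ 1.53078610e-03, -8.80241275e+01, -3.82546771e+01,  7.07121310e-02,
        4.82549379e-02, -5.43761678e-05]), 'tcp_pos': array([6.24637129e-01, 5.13138022e-05, 2.07106919e-01]), 'tool_rot': array([1.11713781e-04, 1.57188889e+00, 8.83180260e-05]), 'force': array([-0.33698835, -0.72985328,  0.18613386]), 'ft_torque': array([-0.0342971 ,  0.03040358,  0.00274948]), 'gripper_width': 0.09105473059918959}
[[-0.001  0.     1.   ]
 [ 0.     1.    -0.   ]
 [-1.     0.    -0.001]] 0.022
[ 0.79591386 -0.49694479  0.73573961]
[0.22566279 0.60535981 0.56878642]
```

View pics/s1.png

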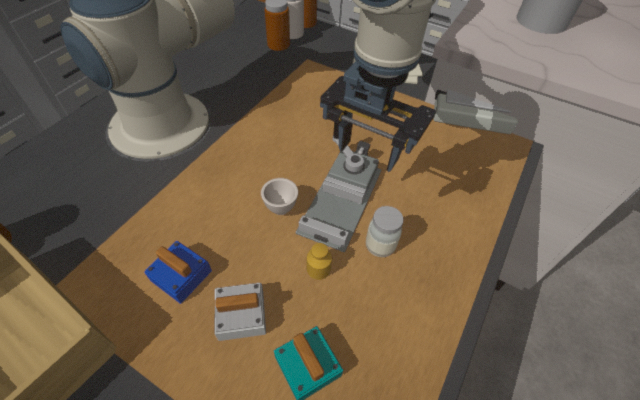

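View pics/d1.png

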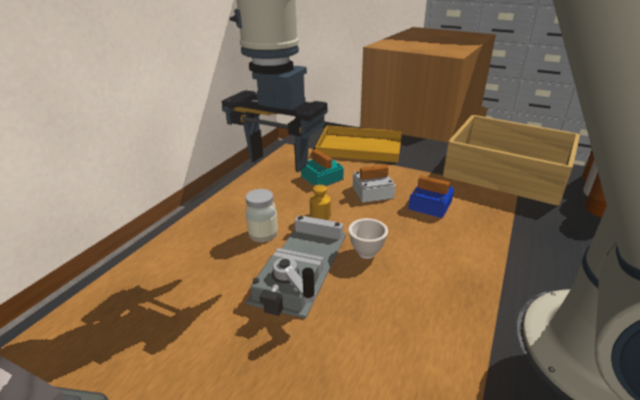

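Run:
```python
from h import *
a=cv2.imread('pics/s1.png');b=cv2.imread('pics/d1.png')
f=lambda i,x,y,w,h,k:cv2.resize(i[y:y+h,x:x+w],None,fx=k,fy=k,interpolation=cv2.INTER_CUBIC)
A=f(a,290,140,100,120,4);B=f(a,205,275,100,80,4);C=f(b,240,200,110,120,4) if 0 else f(b,240,205,100,120,4)
im=np.zeros((560,800,3),np.uint8);im[:480,:400]=A;im[:480,400:]=C
cv2.imwrite('pics/c1.png',im)
# rough
for uv,z in[((240,312),.046),((237,302),.076)]:print(ray('s1',uv,z).round(3))
```

```text
[ 0.549 -0.329  0.046]
[ 0.544 -0.324  0.076]
```

View pics/c1.png

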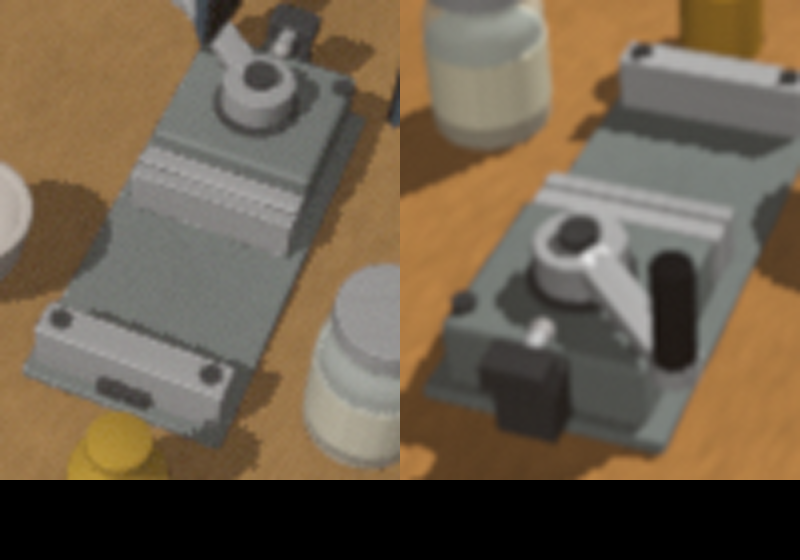

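```bash
cat > fit.py <<'E'
from h import *
from scipy.optimize import least_squares
S=lambda u,v:(290+u/4,140+v/4); D=lambda u,v:(240+(u-400)/4,205+v/4)
for f,n,uv,z in[('s1','anvL',S(58,300),.04),('s1','anvR',S(240,366),.04),('s1','bedL',S(25,373),.006),('s1','bedR',S(218,445),.006),('s1','hub',S(262,76),.08),
 ('d1','bedA',D(425,390),.006),('d1','bedB',D(663,450),.006),('d1','post',D(673,262),.12),('d1','anv',D(625,62),.04),('d1','hub',D(578,235),.08)]:
    print(n,ray(f,uv,z).round(4))
E
python3 fit.py
```

```text
anvL [ 0.5308 -0.0757  0.04  ]
anvR [ 0.6372 -0.0608  0.04  ]
bedL [ 0.5288 -0.1076  0.006 ]
bedR [ 0.6433 -0.0912  0.006 ]
hub [0.5618 0.1012 0.08  ]
bedA [0.6033 0.1731 0.006 ]
bedB [0.4862 0.1585 0.006 ]
post [0.4769 0.1591 0.12  ]
anv [ 0.6255 -0.0586  0.04  ]
hub [0.5467 0.1214 0.08  ]
```

>>> drive_tool([
  {"linear": [-0.05, -0.325, -0.08], "angular": [0, 0, 0], "fingers": -1},
  {"linear": [-0.05, -0.325, -0.08], "angular": [0, 0, 0], "fingers": -1},
  {"linear": [-0.05, -0.325, -0.08], "angular": [0, 0, 0], "fingers": -1},
  {"linear": [-0.05, -0.325, -0.08], "angular": [0, 0, 0], "fingers": -1},
  {"linear": [-0.05, -0.325, -0.08], "angular": [0, 0, 0], "fingers": -1},
  {"linear": [-0.05, -0.325, -0.08], "angular": [0, 0, 0], "fingers": -1},
  {"linear": [-0.05, -0.325, -0.08], "angular": [0, 0, 0], "fingers": -1},
  {"linear": [-0.05, -0.325, -0.08], "angular": [0, 0, 0], "fingers": -1},
  {"linear": [-0.05, -0.325, -0.08], "angular": [0, 0, 0], "fingers": -1},
  {"linear": [-0.05, -0.325, -0.08], "angular": [0, 0, 0], "fingers": -1},
])

```text
time: 1.1
tcp_pos: [0.545, -0.324, 0.2572]
tool_rot: [0.0, 1.571, 0.001]
force: [1.0, -0.0, 1.6]
gripper_width: 0.0909
```

Run:
```python
from h import *
snap('wrist','w1');snap('scene','s2')
a=cv2.imread('pics/w1.png');b=cv2.imread('pics/s2.png')
im=np.zeros((600,800,3),np.uint8)
im[:400,:640]=a;im[400:600,:320]=cv2.resize(b,(320,200))
c=b[130:180,310:400];im[400:600,330:690]=cv2.resize(c,None,fx=4,fy=4,interpolation=cv2.INTER_CUBIC)
cv2.imwrite('pics/c2.png',im)
s=manip.state();print(s['time'],s['tcp_pos'],s['tool_rot'])
```

```text
1.2 [ 0.5452805  -0.32369786  0.25737102] [-7.78504738e-04  1.57124196e+00  1.55917901e-03]
```

View pics/c2.png

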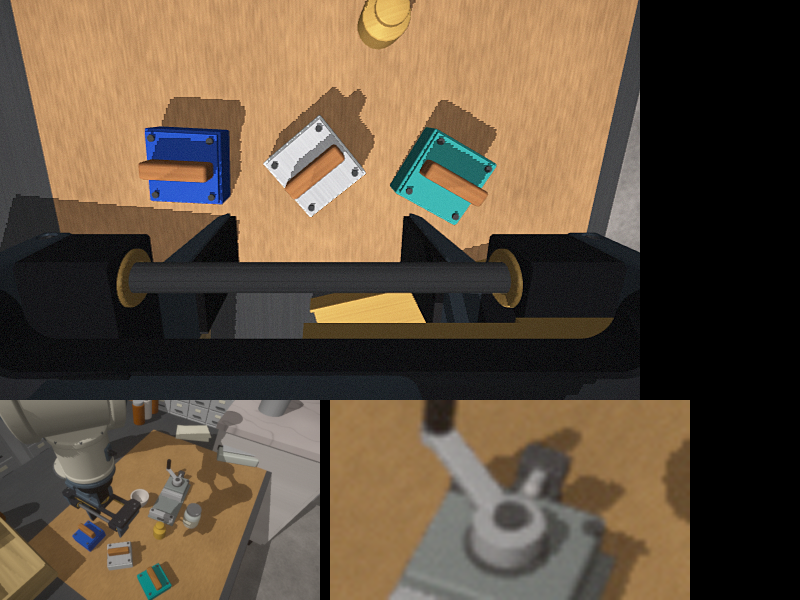

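Run:
```python
from h import *
P=[ray('w1',u,.046) for u in[(319,117),(366,172),(311,216),(264,163)]]
for p in P:print(p.round(4))
print('c',np.mean(P,0)); 
e=[np.degrees(np.arctan2(*(P[i+1]-P[i])[[1,0]])) for i in range(3)];print(e,[np.linalg.norm(P[i+1]-P[i]) for i in range(3)])
a,b=ray('w1',(289,191),.076),ray('w1',(342,153),.076);print(a,b,(a+b)/2,np.degrees(np.arctan2(*(b-a)[[1,0]])))
print('post',ray('s2',(336.5,138.7),.068),'hubtop',ray('s2',(310+180/4,130+115/4),.08))
print('weight',ray('w1',(388,12),.08))
print(proj('s2',[.469,.129,.068]),proj('s2',[.469,.129,.12]))
```

```text
[ 0.5454 -0.2604  0.046 ]
[ 0.6018 -0.3246  0.046 ]
[ 0.5354 -0.3802  0.046 ]
[ 0.4797 -0.3138  0.046 ]
c [ 0.54057883 -0.31974655  0.046     ]
[np.float64(-48.681430861651926), np.float64(-140.06229074855742), np.float64(129.9457011479426)] [np.float64(0.08552220290554717), np.float64(0.08662658573063929), np.float64(0.08669420785864179)]
[ 0.51162348 -0.34070958  0.076     ] [ 0.5705203  -0.29792214  0.076     ] [ 0.54107189 -0.31931586  0.076     ] 35.9977036012008
post [0.48457883 0.14930454 0.068     ] hubtop [0.56045426 0.10129369 0.08      ]
weight [ 0.61251802 -0.16027516  0.08      ]
[327.08243174 141.15705267] [328.06306574 125.17400894]
```

>>> drive_tool([
  {"linear": [0.05, 0.004, -0.004], "angular": [8.5, 0, 0], "fingers": -1},
  {"linear": [0.09, 0.004, -0.004], "angular": [17, 0, 0], "fingers": -1},
  {"linear": [0.12, 0.004, -0.004], "angular": [25.5, 0, 0], "fingers": -1},
  {"linear": [0.13, 0.004, -0.004], "angular": [34, 0, 0], "fingers": -0.4},
  {"linear": [0.135, 0.004, -0.004], "angular": [42.5, 0, 0], "fingers": -0.4},
  {"linear": [0.14, 0.004, -0.004], "angular": [50.5, 0, 0], "fingers": -0.4},
  {"linear": [0.155, 0.004, -0.004], "angular": [50.5, 0, 0], "fingers": -0.4},
  {"linear": [0.17, 0.004, -0.004], "angular": [50.5, 0, 0], "fingers": -0.4},
  {"linear": [0.182, 0.004, -0.004], "angular": [50.5, 0, 0], "fingers": -0.4},
  {"linear": [0.186, 0.004, -0.004], "angular": [50.5, 0, 0], "fingers": -0.4},
])

```text
time: 2.2
tcp_pos: [0.5407, -0.32, 0.0704]
tool_rot: [0.688, 1.461, -0.687]
force: [0.0, 0.4, 0.7]
gripper_width: 0.0639
```

>>> drive_tool([
  {"linear": [0, 0, 0], "angular": [0, 0, 0], "fingers": 1},
  {"linear": [0, 0, 0], "angular": [0, 0, 0], "fingers": 1},
  {"linear": [0, 0, 0], "angular": [0, 0, 0], "fingers": 1},
  {"linear": [0, 0, 0], "angular": [0, 0, 0], "fingers": 1},
  {"linear": [0, 0, 0], "angular": [0, 0, 0], "fingers": 1},
  {"linear": [0, 0, 0], "angular": [0, 0, 0], "fingers": 1},
], grip_force=40)

```text
time: 2.8
tcp_pos: [0.5411, -0.3211, 0.0718]
tool_rot: [0.688, 1.459, -0.688]
force: [-0.0, -0.8, 0.1]
gripper_width: 0.0186
```

>>> drive_tool([
  {"linear": [-0.02, 0, 0], "angular": [0, 0, 0], "fingers": 1},
  {"linear": [-0.06, 0, 0], "angular": [0, 0, 0], "fingers": 1},
  {"linear": [-0.1, 0, 0], "angular": [0, 0, 0], "fingers": 1},
  {"linear": [-0.13, 0, 0], "angular": [0, 0, 0], "fingers": 1},
  {"linear": [-0.15, 0, 0], "angular": [0, 0, 0], "fingers": 1},
  {"linear": [-0.15, 0, 0], "angular": [0, 0, 0], "fingers": 1},
])

```text
time: 3.4
tcp_pos: [0.5422, -0.3218, 0.2248]
tool_rot: [0.687, 1.454, -0.688]
force: [-0.1, -0.6, -0.1]
gripper_width: 0.0005
```

Run:
```python
from h import *
snap('scene','s3');snap('side','d3');snap('wrist','w3')
a=cv2.imread('pics/s3.png');b=cv2.imread('pics/d3.png')
f=lambda i,x,y,w,h,k:cv2.resize(i[y:y+h,x:x+w],None,fx=k,fy=k,interpolation=cv2.INTER_CUBIC)
im=np.zeros((600,800,3),np.uint8)
im[:,:400]=f(a,295,130,80,120,5);im[:,400:]=f(b,245,205,100,120,4)[:,:400] if 0 else 0
im[:480,400:]=f(b,247,208,100,120,4)
cv2.imwrite('pics/c3.png',im)
s=manip.state();print(s['time'],s['tcp_pos'],s['gripper_width'])
```

```text
3.55 [ 0.54057746 -0.32069953  0.22072489] 0.0003380413726197601
```

View pics/c3.png

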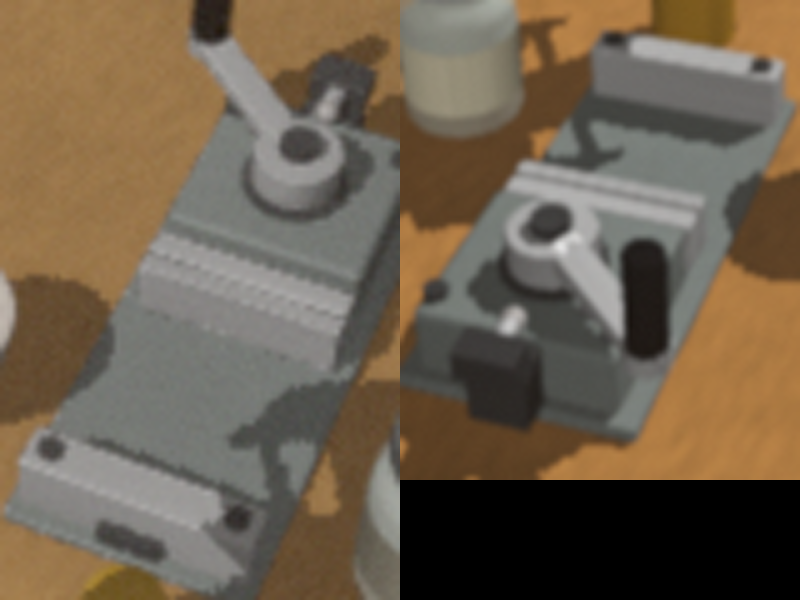

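View pics/w3.png

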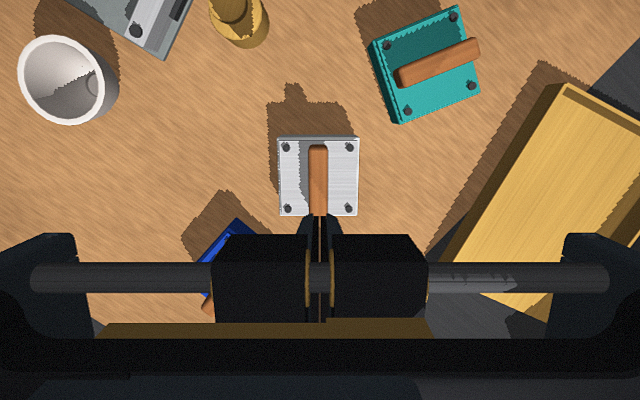

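Run:
```python
from h import *
from scipy.optimize import least_squares
S=lambda u,v:(295+u/5,130+v/5); D=lambda u,v:(247+(u-400)/4,208+v/4)
O=[('s3',S(45,430),(-55,-45,40)),('s3',S(258,500),(55,-45,40)),('s3',S(5,515),(-60,-75,4)),
 ('d3',D(597,62),(55,-45,40)),('d3',D(783,88),(-55,-45,40)),('d3',D(633,436),(-60,190,4)),('d3',D(795,105),(-60,-75,6))]
def W(p,c):
    r=Rn.from_euler('z',p[2]).as_matrix();return r@np.array(c)/1000+[p[0],p[1],0]
fun=lambda p:np.concatenate([proj(f,W(p,c))-uv for f,uv,c in O])
r=least_squares(fun,[.575,-.024,.13]);print(r.x,np.degrees(r.x[2]));print(r.fun.reshape(-1,2).round(1))
h=W(r.x,(0,135,60));print('hub',h)
for f,uv in[('s3',S(208,40)),('d3',D(645,350))]:
    q=ray(f,uv,.07);v=q-h;print(q,160-(np.degrees(np.arctan2(v[1],v[0])-r.x[2])))
q=ray('d3',D(645,250),.118);v=q-h;print(q,160-(np.degrees(np.arctan2(v[1],v[0])-r.x[2])))
```

```text
[ 0.57122774 -0.022717    0.13201631] 7.563977357886112
[[-2.3 -2.9]
 [ 1.3  0.1]
 [-1.8 -1.5]
 [-2.1 -4. ]
 [-2.1 -2. ]
 [ 0.4  0.9]
 [ 0.5 -1. ]]
hub [0.55345726 0.11110829 0.06      ]
[0.48448713 0.14971916 0.07      ] 16.804953200931976
[0.47554296 0.16491547 0.07      ] 22.192717575885467
[0.47803926 0.15712202 0.118     ] 18.952006888319204
```

Run:
```python
from h import *
P=[ray('w3',u,.046) for u in[(278,137),(359,138),(358,215),(278,215)]]
for p in P:print(p.round(4))
c=np.mean(P,0);print('c',c,[np.degrees(np.arctan2(*(P[j]-P[i])[[1,0]])) for i,j in((0,1),(3,2),(0,3),(1,2))],[np.linalg.norm(P[i]-P[i-1]) for i in range(4)])
print('rib far end',ray('w3',(318,145),.076))
s=manip.state();R=Rn.from_rotvec(s['tool_rot']).as_matrix();print(s['tcp_pos'],'tool offs',R.T@(c-s['tcp_pos']));print(R.round(3))
```

```text
[ 0.5475 -0.2594  0.046 ]
[ 0.6013 -0.3265  0.046 ]
[ 0.536  -0.3823  0.046 ]
[ 0.4785 -0.3126  0.046 ]
c [ 0.54081538 -0.320211    0.046     ] [np.float64(-51.22539014299452), np.float64(-50.53259204486553), np.float64(-142.37603653274368), np.float64(-139.48977316080652)] [np.float64(0.0870559131465285), np.float64(0.08602696844626381), np.float64(0.08598492025156888), np.float64(0.0903860414089108)]
rib far end [ 0.57045113 -0.29561466  0.076     ]
[ 0.54057746 -0.32069953  0.22072489] tool offs [ 1.74724881e-01  5.47357772e-04 -1.57968551e-05]
[[-0.001  0.772  0.636]
 [ 0.001  0.636 -0.772]
 [-1.    -0.    -0.001]]
```

>>> drive_tool([
  {"linear": [0, 0, 0], "angular": [0, 0, 0], "fingers": -0.2},
  {"linear": [0.03, 0, 0], "angular": [0, 0, 0], "fingers": -0.2},
  {"linear": [0.06, 0, 0], "angular": [0, 0, 0], "fingers": -0.2},
  {"linear": [0.075, 0, 0], "angular": [0, 0, 0], "fingers": -0.2},
  {"linear": [0.085, 0, 0], "angular": [0, 0, 0], "fingers": -0.2},
  {"linear": [0.1, 0, 0], "angular": [0, 0, 0], "fingers": -0.2},
  {"linear": [0.12, 0, 0], "angular": [0, 0, 0], "fingers": -0.2},
  {"linear": [0.14, 0, 0], "angular": [0, 0, 0], "fingers": -0.2},
  {"linear": [0.15, 0, 0], "angular": [0, 0, 0], "fingers": -0.2},
  {"linear": [0.15, 0, 0], "angular": [0, 0, 0], "fingers": 0.5},
])

```text
time: 4.55
tcp_pos: [0.5404, -0.3206, 0.0704]
tool_rot: [0.689, 1.461, -0.688]
force: [-0.2, 0.1, 0.3]
gripper_width: 0.0494
```

>>> drive_tool([
  {"linear": [0, 0, 0], "angular": [0, 0, 0], "fingers": 1},
  {"linear": [0, 0, 0], "angular": [0, 0, 0], "fingers": 1},
  {"linear": [0, 0, 0], "angular": [0, 0, 0], "fingers": 1},
  {"linear": [0, 0, 0], "angular": [0, 0, 0], "fingers": 1},
  {"linear": [0, 0, 0], "angular": [0, 0, 0], "fingers": 1},
  {"linear": [0, 0, 0], "angular": [0, 0, 0], "fingers": 1},
  {"linear": [0, 0, 0], "angular": [0, 0, 0], "fingers": 1},
  {"linear": [0, 0, 0], "angular": [0, 0, 0], "fingers": 1},
], grip_force=45)

```text
time: 5.35
tcp_pos: [0.541, -0.321, 0.0716]
tool_rot: [0.688, 1.459, -0.688]
force: [-1.0, 0.8, 0.6]
gripper_width: 0.0001
```

>>> drive_tool([
  {"linear": [-0.005, 0, 0], "angular": [0, 0, 0], "fingers": 1},
  {"linear": [-0.01, 0, 0], "angular": [0, 0, 0], "fingers": 1},
  {"linear": [-0.015, 0, 0], "angular": [0, 0, 0], "fingers": 1},
])

```text
time: 5.65
tcp_pos: [0.5411, -0.3211, 0.0872]
tool_rot: [0.688, 1.459, -0.688]
force: [-0.0, 0.7, 0.2]
gripper_width: 0.0007
```

Run:
```python
from h import *
snap('side','d4');snap('wrist','w4');snap('scene','s4')
a=cv2.imread('pics/w4.png');b=cv2.imread('pics/d4.png')
im=np.zeros((600,800,3),np.uint8)
im[:300,:480]=cv2.resize(a,(480,300))
p=proj('d4',[.541,-.32,.1]).astype(int);print(p)
x,y=p-[50,35];im[300:,:400]=cv2.resize(b[y:y+75,x:x+100],(400,300),interpolation=cv2.INTER_CUBIC)
b=cv2.imread('pics/s4.png');p=proj('s4',[.541,-.32,.1]).astype(int);print(p)
x,y=p-[50,45];im[300:,400:]=cv2.resize(b[y:y+75,x:x+100],(400,300),interpolation=cv2.INTER_CUBIC)
cv2.imwrite('pics/c4.png',im)
```

```text
[372 157]
[235 293]
```

View pics/c4.png

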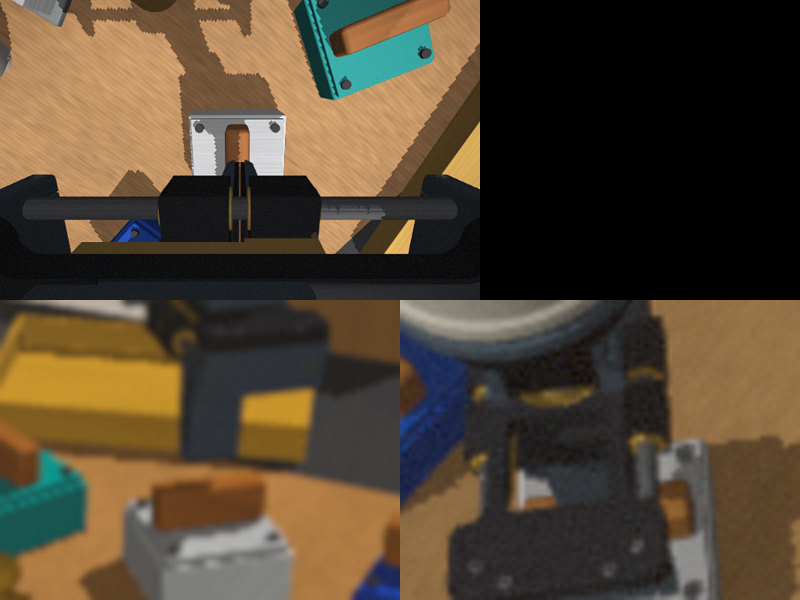

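Run:
```python
from h import *
s=manip.state();t=s['tcp_pos'];print(t,s['gripper_width'],manip.finger_overhang)
for z in(0,.02,.046,.076,.065,.09,.12,.15):
    print(z,(proj('d4',[t[0],t[1],z])-[322,122])*4+[0,300],(proj('s4',[t[0],t[1],z])-[185,248])*4+[400,300],proj('w4',[t[0],t[1],z])*.75)
d=np.load('pics/w4.npz');R=Rn.from_rotvec(s['tool_rot']).as_matrix();print('cam in tool',R.T@(-d['R'].T@d['t']-t))
```

```text
[ 0.54123914 -0.32118776  0.08717001] 0.0003745448484353975 0.022
0 [196.43360091 574.82480303] [629.76790164 571.22393471] [238.74447024 149.33629889]
0.02 [197.94392736 549.26543494] [624.38935408 555.56106485] [238.72488362 154.4404558 ]
0.046 [199.95095729 515.30031656] [617.04257681 534.1665127 ] [238.69452766 162.35104084]
0.076 [202.33029353 475.03463041] [608.02415481 507.90396351] [238.65013274 173.92009441]
0.065 [201.44979319 489.93540387] [611.40167216 517.73963271] [238.66781441 169.31235486]
0.09 [203.46475007 455.83613718] [603.6009517  495.02315249] [238.624749   180.53494658]
0.12 [205.9492838  413.79018606] [593.62192995 465.96324048] [238.55588195 198.48129394]
0.15 [208.50959479 370.46185066] [582.8971614  434.73163901] [238.45648894 224.38252511]
cam in tool [-0.17866884  0.07326244  0.00050916]
```

Run:
```python
from h import *
R=np.array([[0,0,1],[0,1,0],[-1,0,0.]]);t=np.array([.5453,-.3237,.2574])
for x in(-.03,-.015,0,.01,.022):
  for y in(.016,0):
    print(x,y,*[proj('w1',t+R@np.array([x,y,z])).round(0) for z in(-.0455,.0455)])
a=cv2.imread('pics/w1.png')[190:300,200:440]
b=cv2.imread('pics/d4.png')[70:220,290:490]
im=np.zeros((600,800,3),np.uint8);im[:330,:720]=cv2.resize(a,None,fx=3,fy=3)[:, :720]
im=np.vstack([cv2.resize(a,(480,220)),cv2.resize(b,(480,360),interpolation=cv2.INTER_CUBIC)]);cv2.imwrite('pics/c5.png',im)
```

```text
-0.03 0.016 [223. 231.] [413. 231.]
-0.03 0 [226. 261.] [411. 261.]
-0.015 0.016 [231. 220.] [405. 220.]
-0.015 0 [233. 249.] [403. 249.]
0 0.016 [238. 212.] [399. 212.]
0 0 [240. 238.] [397. 238.]
0.01 0.016 [242. 207.] [395. 207.]
0.01 0 [244. 232.] [393. 232.]
0.022 0.016 [246. 201.] [391. 201.]
0.022 0 [248. 225.] [389. 225.]
```

View pics/c5.png

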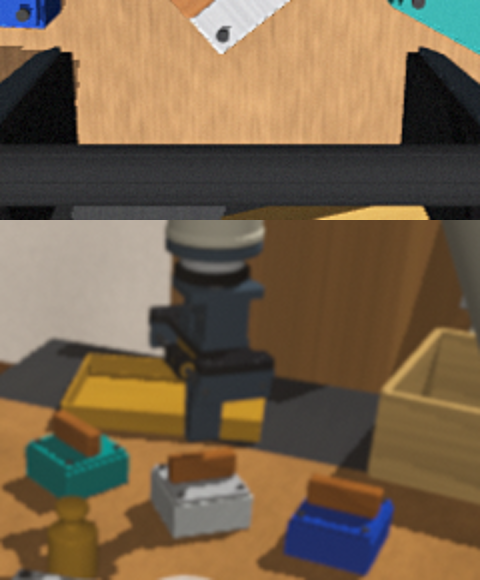

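>>> drive_tool([
  {"linear": [-0.01, 0, 0], "angular": [0, 0, 0], "fingers": -0.2},
  {"linear": [-0.01, 0, 0], "angular": [0, 0, 0], "fingers": -0.2},
  {"linear": [-0.01, 0, 0], "angular": [0, 0, 0], "fingers": -0.2},
  {"linear": [-0.01, 0, 0], "angular": [0, 0, 0], "fingers": -0.2},
  {"linear": [0, 0, 0], "angular": [0, 0, 0], "fingers": -0.2},
  {"linear": [0.01, 0, 0], "angular": [0, 0, 0], "fingers": -0.2},
  {"linear": [0.02, 0, 0], "angular": [0, 0, 0], "fingers": -0.2},
  {"linear": [0.026, 0, 0], "angular": [0, 0, 0], "fingers": -0.2},
  {"linear": [0.032, 0, 0], "angular": [0, 0, 0], "fingers": -0.2},
  {"linear": [0.034, 0, 0], "angular": [0, 0, 0], "fingers": -0.2},
])

```text
time: 6.8
tcp_pos: [0.5408, -0.3208, 0.0517]
tool_rot: [0.688, 1.46, -0.688]
force: [0.7, 0.1, -0.3]
gripper_width: 0.0549
```

>>> drive_tool([
  {"linear": [0, 0, 0], "angular": [0, 0, 0], "fingers": 1},
  {"linear": [0, 0, 0], "angular": [0, 0, 0], "fingers": 1},
  {"linear": [0, 0, 0], "angular": [0, 0, 0], "fingers": 1},
  {"linear": [0, 0, 0], "angular": [0, 0, 0], "fingers": 1},
  {"linear": [0, 0, 0], "angular": [0, 0, 0], "fingers": 1},
  {"linear": [0, 0, 0], "angular": [0, 0, 0], "fingers": 1},
  {"linear": [0, 0, 0], "angular": [0, 0, 0], "fingers": 1},
  {"linear": [0, 0, 0], "angular": [0, 0, 0], "fingers": 1},
])

```text
time: 7.6
tcp_pos: [0.541, -0.3209, 0.0528]
tool_rot: [0.688, 1.459, -0.688]
force: [-1.7, 1.7, 5.7]
gripper_width: 0.02
```

Run:
```python
from h import *
print('jar',ray('d1',(260,197),.105),ray('s1',(388,217),.105),'mortar',ray('s1',(280,192),.065))
```

```text
jar [ 0.69155319 -0.02232538  0.105     ] [ 0.70078464 -0.03020562  0.105     ] mortar [ 0.46012988 -0.06621942  0.065     ]
```

>>> drive_tool([
  {"linear": [-0.01, 0, 0], "angular": [0, 0, 0], "fingers": 1},
  {"linear": [-0.03, 0, 0], "angular": [0, 0, 0], "fingers": 1},
  {"linear": [-0.06, 0, 0], "angular": [0, 0, 0], "fingers": 1},
  {"linear": [-0.09, 0, 0], "angular": [0, 0, 0], "fingers": 1},
  {"linear": [-0.12, 0, 0], "angular": [0, 0, 0], "fingers": 1},
  {"linear": [-0.14, 0, 0], "angular": [0, 0, 0], "fingers": 1},
  {"linear": [-0.15, 0, 0], "angular": [0, 0, 0], "fingers": 1},
  {"linear": [-0.15, 0, 0], "angular": [0, 0, 0], "fingers": 1},
])

```text
time: 8.4
tcp_pos: [0.5414, -0.3213, 0.2038]
tool_rot: [0.688, 1.457, -0.688]
force: [0.4, -0.3, -5.6]
gripper_width: 0.0195
```

>>> drive_tool([
  {"linear": [0, 0.015, -0.015], "angular": [3, 0, 0], "fingers": 1},
  {"linear": [0, 0.043, -0.043], "angular": [7, 0, 0], "fingers": 1},
  {"linear": [0, 0.073, -0.073], "angular": [11, 0, 0], "fingers": 1},
  {"linear": [0, 0.103, -0.103], "angular": [16, 0, 0], "fingers": 1},
  {"linear": [0, 0.133, -0.133], "angular": [20, 0, 0], "fingers": 1},
  {"linear": [0, 0.163, -0.163], "angular": [25, 0, 0], "fingers": 1},
  {"linear": [0, 0.19, -0.19], "angular": [29, 0, 0], "fingers": 1},
  {"linear": [0, 0.21, -0.208], "angular": [31.9, 0, 0], "fingers": 1},
  {"linear": [0, 0.217, -0.215], "angular": [31.9, 0, 0], "fingers": 1},
  {"linear": [0, 0.217, -0.215], "angular": [31.9, 0, 0], "fingers": 1},
])

```text
time: 9.4
tcp_pos: [0.5711, -0.0159, 0.2014]
tool_rot: [1.108, 1.272, -1.11]
force: [0.5, -0.8, -4.9]
gripper_width: 0.0194
```

Run:
```python
from h import *
s=manip.state();print(s['time'],s['tcp_pos'],Rn.from_rotvec(s['tool_rot']).as_matrix().round(3),s['force'],s['gripper_width'])
```

```text
9.4 [ 0.57112329 -0.01585112  0.20144926] [[-0.002  0.991  0.135]
 [ 0.     0.135 -0.991]
 [-1.    -0.002 -0.001]] [ 0.50938218 -0.75211603 -4.9430045 ] 0.019410090213923814
```

>>> drive_tool([
  {"linear": [0.02, 0, 0], "angular": [0, 0, 0], "fingers": 1},
  {"linear": [0.05, 0, 0], "angular": [0, 0, 0], "fingers": 1},
  {"linear": [0.075, 0, 0], "angular": [0, 0, 0], "fingers": 1},
  {"linear": [0.09, 0, 0], "angular": [0, 0, 0], "fingers": 1},
  {"linear": [0.1, 0, 0], "angular": [0, 0, 0], "fingers": 1},
  {"linear": [0.1, 0, 0], "angular": [0, 0, 0], "fingers": 1},
])

```text
time: 10.0
tcp_pos: [0.5708, -0.0178, 0.1012]
tool_rot: [1.11, 1.271, -1.113]
force: [-0.2, -0.2, -3.9]
gripper_width: 0.0196
```

Run:
```python
from h import *
snap('scene','s5');snap('side','d5')
a=cv2.imread('pics/s5.png');b=cv2.imread('pics/d5.png')
f=lambda i,x,y,w,h,k:cv2.resize(i[y:y+h,x:x+w],None,fx=k,fy=k,interpolation=cv2.INTER_CUBIC)
cv2.imwrite('pics/c6.png',np.hstack([f(a,290,130,100,120,4),f(b,247,200,100,120,4)]))
print(manip.state()['tcp_pos'])
```

```text
[ 0.57191869 -0.01757528  0.10292878]
```

View pics/c6.png

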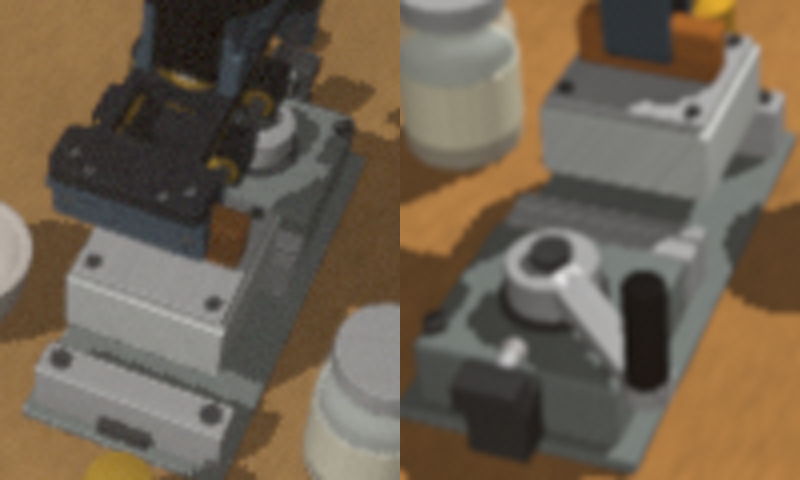

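Run:
```python
from h import *
S=lambda u,v:(290+u/4,130+v/4); D=lambda u,v:(247+(u-400)/4,200+v/4)
c,s=np.cos(np.radians(7.6)),np.sin(np.radians(7.6))
def C(p):
    d=p[:2]-[.5725,-.0235];return (np.array([c*d[0]+s*d[1],-s*d[0]+c*d[1]])*1000).round(1)
zb=.050
for n,f,uv,z in[('mould bot front L','s5',S(67,325),zb),('mould bot front R','s5',S(217,373),zb),('mould top front L','s5',S(67,275),zb+.046),('R','s5',S(223,323),zb+.046),('anvil inner L','s5',S(56,344),.04),('anvil inner R','s5',S(228,402),.04),
 ('mould bot back R','d5',D(543,162),zb),('mould bot back L','d5',D(697,206),zb),('top back R','d5',D(543,105),zb+.046),('top back L','d5',D(700,140),zb+.046),('anvil inner L','d5',D(783,120),.04),
 ('pad top inner? L','d5',D(703,232),.039),('post top','d5',D(645,280),.118),('post base','d5',D(645,382),.07)]:
    print(n,C(ray(f,uv,z)))
```

```text
mould bot front L [-45.  -41.4]
mould bot front R [ 41.9 -37.2]
mould top front L [-44.7 -42.3]
R [ 41.5 -37.7]
anvil inner L [-48.2 -49.1]
anvil inner R [ 52.4 -45.8]
mould bot back R [41.6 48.1]
mould bot back L [-46.   58.4]
top back R [33.2 60.3]
top back L [-50.2  64.5]
anvil inner L [-62.7 -38.2]
pad top inner? L [-50.9  64.1]
post top [-69.3 190.4]
post base [-71.2 199.6]
```

>>> drive_tool([
  {"linear": [0.01, 0.002, 0], "angular": [0, 0, 0], "fingers": 1},
  {"linear": [0.02, 0.002, 0], "angular": [0, 0, 0], "fingers": 1},
  {"linear": [0.028, 0.002, 0], "angular": [0, 0, 0], "fingers": 1},
  {"linear": [0.034, 0.002, 0], "angular": [0, 0, 0], "fingers": 1},
  {"linear": [0.037, 0.002, 0], "angular": [0, 0, 0], "fingers": 1},
  {"linear": [0.039, 0.002, 0], "angular": [0, 0, 0], "fingers": 1},
  {"linear": [0.039, 0.002, 0], "angular": [0, 0, 0], "fingers": 1},
])

```text
time: 10.8
tcp_pos: [0.5736, -0.0168, 0.0635]
tool_rot: [1.111, 1.269, -1.111]
force: [0.2, 0.3, -4.0]
gripper_width: 0.02
```

>>> drive_tool([
  {"linear": [0.0015, 0, 0], "angular": [0, 0, 0], "fingers": 1},
  {"linear": [0.003, 0, 0], "angular": [0, 0, 0], "fingers": 1},
  {"linear": [0.003, 0, 0], "angular": [0, 0, 0], "fingers": 1},
])

```text
time: 11.1
tcp_pos: [0.5739, -0.0169, 0.0608]
tool_rot: [1.111, 1.268, -1.111]
force: [0.2, -1.9, -3.5]
gripper_width: 0.0195
```

>>> drive_tool([
  {"linear": [0.001, 0, 0], "angular": [0, 0, 0], "fingers": 1},
  {"linear": [0.001, 0, 0], "angular": [0, 0, 0], "fingers": -0.2},
  {"linear": [0.001, 0, 0], "angular": [0, 0, 0], "fingers": -0.2},
  {"linear": [0.001, 0, 0], "angular": [0, 0, 0], "fingers": -0.2},
  {"linear": [0.001, 0, 0], "angular": [0, 0, 0], "fingers": -0.2},
  {"linear": [-0.015, 0, 0], "angular": [0, 0, 0], "fingers": -0.2},
  {"linear": [-0.04, 0, 0], "angular": [0, 0, 0], "fingers": -0.2},
  {"linear": [-0.08, 0, 0], "angular": [0, 0, 0], "fingers": -0.2},
  {"linear": [-0.11, 0, 0], "angular": [0, 0, 0], "fingers": -0.2},
  {"linear": [-0.11, 0, 0], "angular": [0, 0, 0], "fingers": -0.2},
])

```text
time: 12.1
tcp_pos: [0.5759, -0.0171, 0.1746]
tool_rot: [1.113, 1.263, -1.107]
force: [0.6, 0.6, -0.2]
gripper_width: 0.0547
```

>>> drive_tool([
  {"linear": [0, 0, 0], "angular": [-8, 0, 0], "fingers": -0.2},
  {"linear": [0, 0, 0], "angular": [-16, 0, 0], "fingers": -0.2},
  {"linear": [0, 0, 0], "angular": [-24, 0, 0], "fingers": -0.2},
  {"linear": [0, 0, 0], "angular": [-32, 0, 0], "fingers": -0.2},
  {"linear": [0, 0, 0], "angular": [-40, 0, 0], "fingers": -0.2},
  {"linear": [0, 0, 0], "angular": [-48, 0, 0], "fingers": -0.2},
  {"linear": [0, 0, 0], "angular": [-56, 0, 0], "fingers": -0.2},
  {"linear": [0, 0, 0], "angular": [-64, 0, 0], "fingers": -0.2},
  {"linear": [0, 0, 0], "angular": [-72, 0, 0], "fingers": -0.2},
  {"linear": [0, 0, 0], "angular": [-80, 0, 0], "fingers": -0.2},
])

```text
time: 13.1
tcp_pos: [0.5734, -0.0168, 0.1699]
tool_rot: [0.028, 1.572, -0.028]
force: [-0.5, 0.5, 0.5]
gripper_width: 0.0548
```

Run:
```python
from h import *
s=manip.state();print(s['time'],s['tcp_pos'],Rn.from_rotvec(s['tool_rot']).as_matrix().round(3),s['force'],s['gripper_width'],s['joint_positions'])
snap('wrist','w6');snap('scene','s6')
```

```text
13.1 [ 0.57336827 -0.01676217  0.16985036] [[-0.001  0.036  0.999]
 [ 0.     0.999 -0.036]
 [-1.     0.    -0.001]] [-0.54750554  0.45617972  0.45181322] 0.05481350797738042 [-1.33320345e-01  4.61796555e-01  1.52136217e+00  6.04283413e-06
  1.15934530e+00 -9.71960929e-02]
```

View pics/w6.png

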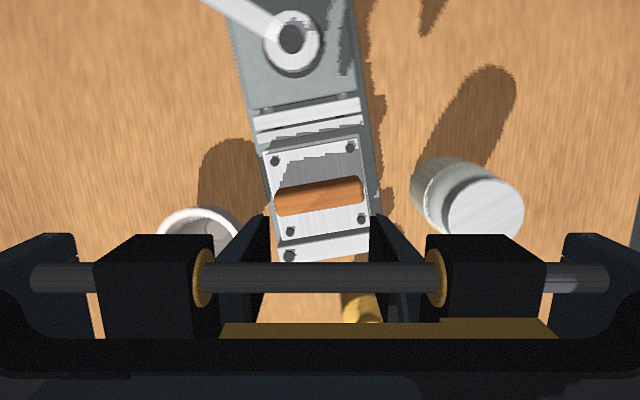

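Run:
```python
from h import *
g=lambda u,z:ray('w6',u,z)
L=lambda a,b:np.degrees(np.arctan2(*(b-a)[[1,0]]))
for n,a,b,z in[('pad',(257,133),(363,122),.039),('anv',(279,243),(368,233),.04),('mould back top',(265,152),(359,138),.054),('mould front top',(277,244),(369,229),.054),('rib',(276,205),(360,187),.084)]:
    A,B=g(a,z),g(b,z);print(n,A.round(4),B.round(4),L(A,B))
for z in(.07,.08):print('hub',z,g((291,39),z))
H=g((291,39),.075);h0=proj('w6',[*H[:2],.068]);print(h0)
A=g((220,6),.068);print('arm',A,np.degrees(np.arctan2(*(A-H)[[1,0]])))
```

```text
pad [0.5183 0.0363 0.039 ] [0.6163 0.0426 0.039 ] 3.712761437350438
anv [ 0.5313 -0.0733  0.04  ] [ 0.6209 -0.0658  0.04  ] 4.79556478876562
mould back top [0.5269 0.0203 0.054 ] [0.6108 0.0296 0.054 ] 6.322297272110374
mould front top [ 0.5314 -0.0684  0.054 ] [ 0.6198 -0.0562  0.054 ] 7.8287434985713995
rib [ 0.5377 -0.0206  0.084 ] [ 0.6079 -0.0077  0.084 ] 10.41948166567122
hub 0.07 [0.55666895 0.10883663 0.07      ]
hub 0.08 [0.55739807 0.1069273  0.08      ]
[291.75176813  40.83467287]
arm [0.50373    0.13428565 0.068     ] 153.64866658041964
```

>>> drive_tool([
  {"linear": [0, 0.03, -0.018], "angular": [-8.2, 0, 0], "fingers": -0.2},
  {"linear": [0, 0.07, -0.042], "angular": [-16.4, 0, 0], "fingers": -0.2},
  {"linear": [0, 0.105, -0.065], "angular": [-24.6, 0, 0], "fingers": -0.2},
  {"linear": [0, 0.14, -0.085], "angular": [-32.8, 0, 0], "fingers": -0.2},
  {"linear": [0, 0.163, -0.103], "angular": [-41, 0, 0], "fingers": -0.2},
  {"linear": [0, 0.163, -0.103], "angular": [-49.2, 0, 0], "fingers": -0.2},
  {"linear": [0, 0.163, -0.103], "angular": [-57.4, 0, 0], "fingers": -0.2},
  {"linear": [0, 0.163, -0.103], "angular": [-64.6, 0, 0], "fingers": -0.2},
  {"linear": [0, 0.163, -0.103], "angular": [-64.6, 0, 0], "fingers": -0.2},
])

```text
time: 14.1
tcp_pos: [0.4774, 0.1504, 0.1703]
tool_rot: [-0.844, 1.401, 0.844]
force: [0.7, -0.2, -0.0]
gripper_width: 0.0549
```

>>> drive_tool([
  {"linear": [0.02, 0, 0], "angular": [0, 0, 0], "fingers": -0.2},
  {"linear": [0.04, 0, 0], "angular": [0, 0, 0], "fingers": -0.2},
  {"linear": [0.055, 0, 0], "angular": [0, 0, 0], "fingers": -0.2},
  {"linear": [0.065, 0, 0], "angular": [0, 0, 0], "fingers": -0.2},
  {"linear": [0.075, 0, 0], "angular": [0, 0, 0], "fingers": -0.2},
  {"linear": [0.083, 0, 0], "angular": [0, 0, 0], "fingers": -0.2},
  {"linear": [0.089, 0, 0], "angular": [0, 0, 0], "fingers": -0.2},
])

```text
time: 14.8
tcp_pos: [0.4776, 0.1504, 0.0812]
tool_rot: [-0.844, 1.401, 0.844]
force: [-0.5, -0.0, 1.1]
gripper_width: 0.0547
```

>>> drive_tool([
  {"linear": [0, 0, 0], "angular": [0, 0, 0], "fingers": 0.45},
  {"linear": [0, 0, 0], "angular": [0, 0, 0], "fingers": 0.45},
  {"linear": [0, 0, 0], "angular": [0, 0, 0], "fingers": 0.45},
  {"linear": [0, 0, 0], "angular": [0, 0, 0], "fingers": 0.45},
  {"linear": [0, 0, 0], "angular": [0, 0, 0], "fingers": 0.45},
], grip_force=8)

```text
time: 15.3
tcp_pos: [0.4778, 0.1505, 0.0819]
tool_rot: [-0.845, 1.4, 0.845]
force: [-0.0, 0.9, 0.7]
gripper_width: 0.0247
```

Run:
```python
from h import *
s=manip.state();print(s['time'],s['tcp_pos'],Rn.from_rotvec(s['tool_rot']).as_matrix().round(3),s['force'],s['gripper_width'],s['joint_positions'])
snap('side','d7');b=cv2.imread('pics/d7.png');p=proj('d7',[.476,.15,.1]).astype(int);print(p)
```

```text
15.3 [0.47783376 0.15049348 0.08192419] [[ 0.001 -0.885  0.467]
 [ 0.     0.467  0.885]
 [-1.    -0.     0.001]] [-0.0132762   0.94081081  0.65869894] 0.02469313179171645 [ 1.85770644e-01  4.95433661e-01  1.78900900e+00  1.70834929e-04
  8.56424649e-01 -8.99797416e-01]
[311 276]
```

>>> drive_tool([
  {"linear": [0, 0, 0], "angular": [0, 0, 0], "fingers": 1},
  {"linear": [0, 0, 0], "angular": [0, 0, 0], "fingers": 1},
  {"linear": [0, 0, 0], "angular": [0, 0, 0], "fingers": 1},
])

```text
time: 15.65
tcp_pos: [0.4777, 0.1504, 0.0817]
tool_rot: [-0.845, 1.4, 0.845]
force: [-0.3, 2.0, 3.6]
gripper_width: 0.0197
```

>>> drive_tool([
  {"linear": [0, -0.0002, 0.0063], "angular": [4, 0, 0], "fingers": 0.48},
  {"linear": [0, -0.0009, 0.0125], "angular": [8, 0, 0], "fingers": 0.48},
  {"linear": [0, -0.002, 0.0187], "angular": [12, 0, 0], "fingers": 0.48},
  {"linear": [0, -0.0035, 0.0248], "angular": [16, 0, 0], "fingers": 0.48},
  {"linear": [0, -0.0054, 0.0308], "angular": [20, 0, 0], "fingers": 0.48},
  {"linear": [0, -0.0078, 0.0366], "angular": [24, 0, 0], "fingers": 0.48},
  {"linear": [0, -0.0105, 0.0423], "angular": [28, 0, 0], "fingers": 0.48},
  {"linear": [0, -0.0137, 0.0477], "angular": [32, 0, 0], "fingers": 0.48},
  {"linear": [0, -0.0172, 0.0529], "angular": [36, 0, 0], "fingers": 0.48},
  {"linear": [0, -0.0211, 0.0579], "angular": [40, 0, 0], "fingers": 0.48},
], grip_force=15)

```text
time: 16.65
tcp_pos: [0.5228, 0.1916, 0.0814]
tool_rot: [-0.302, 1.551, 0.302]
force: [-2.2, -1.6, 0.7]
gripper_width: 0.0235
```

>>> drive_tool([
  {"linear": [0, -0.0002, 0.0063], "angular": [4, 0, 0], "fingers": 0.48},
  {"linear": [0, -0.0009, 0.0125], "angular": [8, 0, 0], "fingers": 0.48},
  {"linear": [0, -0.002, 0.0187], "angular": [12, 0, 0], "fingers": 0.48},
  {"linear": [0, -0.0035, 0.0248], "angular": [16, 0, 0], "fingers": 0.48},
  {"linear": [0, -0.0054, 0.0308], "angular": [20, 0, 0], "fingers": 0.48},
])

```text
time: 17.15
tcp_pos: [0.5533, 0.1982, 0.0812]
tool_rot: [-0.028, 1.572, 0.028]
force: [-0.3, 0.1, -0.6]
gripper_width: 0.0239
```

>>> drive_tool([
  {"linear": [0, -0.0001, 0.004], "angular": [2.5, 0, 0], "fingers": 0.48},
  {"linear": [0, -0.0004, 0.008], "angular": [5, 0, 0], "fingers": 0.48},
  {"linear": [0, -0.0008, 0.0115], "angular": [7, 0, 0], "fingers": 0.48},
  {"linear": [0, -0.0008, 0.0115], "angular": [7, 0, 0], "fingers": 0.48},
])

```text
time: 17.55
tcp_pos: [0.5654, 0.1978, 0.0814]
tool_rot: [0.066, 1.57, -0.067]
force: [0.4, -0.2, -0.1]
gripper_width: 0.0237
```

>>> drive_tool([
  {"linear": [0, 0, 0], "angular": [0, 0, 0], "fingers": 0.1},
  {"linear": [0, 0, 0], "angular": [0, 0, 0], "fingers": -0.1},
  {"linear": [-0.02, 0, 0], "angular": [0, 0, 0], "fingers": -0.2},
  {"linear": [-0.06, 0, 0], "angular": [0, 0, 0], "fingers": -0.2},
  {"linear": [-0.1, -0.03, 0.005], "angular": [0, 0, 0], "fingers": -0.2},
  {"linear": [-0.13, -0.07, 0.01], "angular": [0, 0, 0], "fingers": -0.2},
  {"linear": [-0.14, -0.12, 0.015], "angular": [0, 0, 0], "fingers": -0.2},
  {"linear": [-0.14, -0.15, 0.02], "angular": [0, 0, 0], "fingers": -0.2},
  {"linear": [-0.14, -0.165, 0.02], "angular": [0, 0, 0], "fingers": -0.2},
  {"linear": [-0.14, -0.165, 0.02], "angular": [0, 0, 0], "fingers": -0.2},
])

```text
time: 18.55
tcp_pos: [0.5711, 0.0305, 0.2215]
tool_rot: [0.067, 1.57, -0.067]
force: [-0.6, 0.8, 0.8]
gripper_width: 0.0544
```

Run:
```python
from h import *
s=manip.state();print(s['time'],s['tcp_pos'],Rn.from_rotvec(s['tool_rot']).as_matrix().round(3),s['force'],s['gripper_width'])
snap('wrist','w8');snap('scene','s8')
a=cv2.imread('pics/w8.png')[:260];b=cv2.imread('pics/s8.png')[110:250,250:450]
cv2.imwrite('pics/c8.png',np.vstack([cv2.resize(a,(800,325)),np.hstack([cv2.resize(b,(390,273),interpolation=cv2.INTER_CUBIC),np.zeros((273,410,3),np.uint8)])]))
```

```text
18.55 [0.57108913 0.03046004 0.22145982] [[-0.     0.085  0.996]
 [-0.     0.996 -0.085]
 [-1.    -0.    -0.   ]] [-0.58055926  0.8194593   0.75384954] 0.05438415811232542
```

View pics/c8.png

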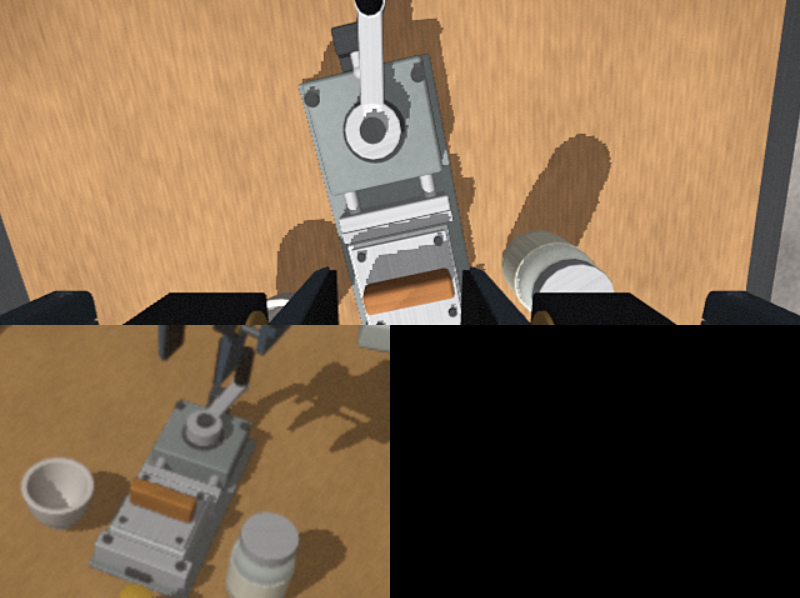

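Run:
```python
from h import *
k=.8125*0+1/1.25
g=lambda u,z:ray('w8',(u[0]*k,u[1]*k),z)
L=lambda a,b:np.degrees(np.arctan2(*(b-a)[[1,0]]))
H=g((372,130),.078);P=g((370,3),.12);A=g((371,40),.068);print('hub',H,'post',P,L(H,P),L(H,A))
for n,a,b,z in[('pad outer',(339,218),(450,197),.039),('pad inner',(343,238),(452,216),.039),('mould back top',(350,242),(450,226),.054),('rib back',(364,288),(450,270),.084),('bed edges',(303,85),(430,55),.045)]:
    X,Y=g(a,z),g(b,z);print(n,X.round(4),Y.round(4),L(X,Y))
```

```text
hub [0.55809347 0.10882775 0.078     ] post [0.56714507 0.18210128 0.12      ] 82.95783496040612 85.33431845032533
pad outer [0.5186 0.0369 0.039 ] [0.6182 0.0472 0.039 ] 5.890683488556063
pad inner [0.5199 0.0183 0.039 ] [0.6191 0.0301 0.039 ] 6.740265915406355
mould back top [0.5279 0.0178 0.054 ] [0.6152 0.0245 0.054 ] 4.415161981448574
rib back [ 0.5392 -0.0144  0.084 ] [ 0.61   -0.0049  0.084 ] 7.583311352813183
bed edges [0.5041 0.1491 0.045 ] [0.6078 0.1625 0.045 ] 7.393618087079983
```

>>> drive_tool([
  {"linear": [0, 0.03, 0], "angular": [0, 0, 0], "fingers": -0.2},
  {"linear": [0, 0.075, -0.008], "angular": [0, 0, 0], "fingers": -0.2},
  {"linear": [0, 0.12, -0.014], "angular": [0, 0, 0], "fingers": -0.2},
  {"linear": [0.02, 0.155, -0.02], "angular": [0, 0, 0], "fingers": -0.2},
  {"linear": [0.04, 0.165, -0.02], "angular": [0, 0, 0], "fingers": -0.2},
  {"linear": [0.065, 0.165, -0.02], "angular": [0, 0, 0], "fingers": -0.2},
  {"linear": [0.09, 0.165, -0.02], "angular": [0, 0, 0], "fingers": -0.2},
  {"linear": [0.115, 0.165, -0.02], "angular": [0, 0, 0], "fingers": -0.2},
  {"linear": [0.132, 0.165, -0.02], "angular": [0, 0, 0], "fingers": -0.2},
  {"linear": [0.14, 0.165, -0.02], "angular": [0, 0, 0], "fingers": -0.2},
])

```text
time: 19.65
tcp_pos: [0.5639, 0.1993, 0.0798]
tool_rot: [0.064, 1.572, -0.065]
force: [-0.3, -0.8, 1.2]
gripper_width: 0.0545
```

>>> drive_tool([
  {"linear": [0, 0, 0], "angular": [0, 0, 0], "fingers": 0.48},
  {"linear": [0, 0, 0], "angular": [0, 0, 0], "fingers": 0.48},
  {"linear": [0, 0, 0], "angular": [0, 0, 0], "fingers": 0.48},
  {"linear": [0, 0, 0], "angular": [0, 0, 0], "fingers": 0.48},
  {"linear": [0, 0, 0], "angular": [0, 0, 0], "fingers": 0.48},
])

```text
time: 20.15
tcp_pos: [0.5656, 0.1981, 0.0822]
tool_rot: [0.066, 1.569, -0.066]
force: [0.3, 0.5, -0.7]
gripper_width: 0.0234
```

>>> drive_tool([
  {"linear": [0, -0.0003, -0.0071], "angular": [-4.5, 0, 0], "fingers": 0.48},
  {"linear": [0, -0.0011, -0.0141], "angular": [-9, 0, 0], "fingers": 0.48},
  {"linear": [0, -0.0025, -0.021], "angular": [-13.5, 0, 0], "fingers": 0.48},
  {"linear": [0, -0.0044, -0.0278], "angular": [-18, 0, 0], "fingers": 0.48},
  {"linear": [0, -0.0069, -0.0344], "angular": [-22.5, 0, 0], "fingers": 0.48},
  {"linear": [0, -0.0098, -0.0409], "angular": [-27, 0, 0], "fingers": 0.48},
  {"linear": [0, -0.0133, -0.047], "angular": [-31.5, 0, 0], "fingers": 0.48},
  {"linear": [0, -0.0172, -0.0529], "angular": [-36, 0, 0], "fingers": 0.48},
  {"linear": [0, -0.0216, -0.0585], "angular": [-40.5, 0, 0], "fingers": 0.48},
  {"linear": [0, -0.0264, -0.0636], "angular": [-45, 0, 0], "fingers": 0.48},
])

```text
time: 21.15
tcp_pos: [0.4999, 0.1771, 0.082]
tool_rot: [-0.551, 1.498, 0.551]
force: [0.6, 1.5, -0.1]
gripper_width: 0.0239
```

>>> drive_tool([
  {"linear": [0, -0.0003, -0.0071], "angular": [-4.5, 0, 0], "fingers": 0.48},
  {"linear": [0, -0.0011, -0.0141], "angular": [-9, 0, 0], "fingers": 0.48},
  {"linear": [0, -0.0025, -0.021], "angular": [-13.5, 0, 0], "fingers": 0.48},
  {"linear": [0, -0.0044, -0.0278], "angular": [-18, 0, 0], "fingers": 0.48},
  {"linear": [0, -0.0069, -0.0344], "angular": [-22.5, 0, 0], "fingers": 0.48},
  {"linear": [0, -0.0098, -0.0409], "angular": [-27, 0, 0], "fingers": 0.48},
  {"linear": [0, -0.0133, -0.047], "angular": [-31.5, 0, 0], "fingers": 0.48},
  {"linear": [0, -0.0155, -0.0506], "angular": [-34.2, 0, 0], "fingers": 0.48},
  {"linear": [0, -0.0155, -0.0506], "angular": [-34.2, 0, 0], "fingers": 0.48},
])

```text
time: 22.05
tcp_pos: [0.4712, 0.1322, 0.0819]
tool_rot: [-1.007, 1.325, 1.006]
force: [0.3, -0.0, -0.5]
gripper_width: 0.0234
```

>>> drive_tool([
  {"linear": [0, 0, -0.0016], "angular": [-1, 0, 0], "fingers": 0.48},
  {"linear": [0, -0.0001, -0.0031], "angular": [-2, 0, 0], "fingers": 0.48},
  {"linear": [0, -0.0001, -0.0047], "angular": [-3, 0, 0], "fingers": 0.48},
  {"linear": [0, -0.0001, -0.0047], "angular": [-3, 0, 0], "fingers": 0.48},
])

```text
time: 22.45
tcp_pos: [0.47, 0.1279, 0.0816]
tool_rot: [-1.046, 1.305, 1.046]
force: [-0.2, 1.1, -0.3]
gripper_width: 0.0235
```

>>> drive_tool([
  {"linear": [0, 0, -0.0008], "angular": [-0.5, 0, 0], "fingers": 0.48},
  {"linear": [0, 0, -0.0016], "angular": [-1, 0, 0], "fingers": 0.48},
  {"linear": [0, 0, -0.0016], "angular": [-1, 0, 0], "fingers": 0.48},
])

```text
time: 22.75
tcp_pos: [0.4696, 0.1264, 0.0816]
tool_rot: [-1.059, 1.298, 1.059]
force: [0.4, 0.8, 0.6]
gripper_width: 0.0238
```

>>> drive_tool([
  {"linear": [0, 0, -0.0008], "angular": [-0.5, 0, 0], "fingers": 0.48},
  {"linear": [0, 0, -0.0016], "angular": [-1, 0, 0], "fingers": 0.48},
  {"linear": [0, 0, -0.0016], "angular": [-1, 0, 0], "fingers": 0.48},
])

```text
time: 23.05
tcp_pos: [0.4696, 0.1255, 0.0817]
tool_rot: [-1.071, 1.29, 1.072]
force: [1.9, 9.2, -2.3]
gripper_width: 0.0236
```

>>> drive_tool([
  {"linear": [0, 0, -0.0005], "angular": [-0.3, 0, 0], "fingers": 0.48},
  {"linear": [0, 0, -0.001], "angular": [-0.6, 0, 0], "fingers": 0.48},
  {"linear": [0, 0, -0.001], "angular": [-0.6, 0, 0], "fingers": 0.48},
])

```text
time: 23.35
tcp_pos: [0.4697, 0.1252, 0.0817]
tool_rot: [-1.078, 1.284, 1.08]
force: [2.9, 18.7, -3.3]
gripper_width: 0.024
```

>>> drive_tool([
  {"linear": [0, 0, 0.003], "angular": [0, 0, 0], "fingers": 0.3},
  {"linear": [0, 0, 0.003], "angular": [0, 0, 0], "fingers": 0},
  {"linear": [0, 0, 0.003], "angular": [0, 0, 0], "fingers": -0.2},
  {"linear": [-0.02, 0, 0.003], "angular": [0, 0, 0], "fingers": -0.2},
  {"linear": [-0.06, 0, 0.003], "angular": [0, 0, 0], "fingers": -0.2},
  {"linear": [-0.1, -0.01, -0.01], "angular": [0, 0, 0], "fingers": -0.2},
  {"linear": [-0.11, -0.04, -0.04], "angular": [-5, 0, 0], "fingers": -0.2},
  {"linear": [-0.11, -0.075, -0.075], "angular": [-10, 0, 0], "fingers": -0.2},
  {"linear": [-0.11, -0.11, -0.11], "angular": [-14, 0, 0], "fingers": -0.2},
  {"linear": [-0.11, -0.127, -0.127], "angular": [-17.5, 0, 0], "fingers": -0.2},
])

```text
time: 24.35
tcp_pos: [0.5739, -0.0267, 0.1917]
tool_rot: [-1.307, 1.144, 1.305]
force: [0.1, 0.8, 0.3]
gripper_width: 0.0548
```

>>> drive_tool([
  {"linear": [0, 0, 0], "angular": [0, 0, 0], "fingers": -0.2},
  {"linear": [0, 0, 0], "angular": [0, 0, 0], "fingers": -0.2},
])

```text
time: 24.55
tcp_pos: [0.5716, -0.0236, 0.1912]
tool_rot: [-1.303, 1.146, 1.305]
force: [-0.5, 0.2, 0.6]
gripper_width: 0.055
```

Run:
```python
from h import *
s=manip.state();print(s['time'],s['tcp_pos'],Rn.from_rotvec(s['tool_rot']).as_matrix().round(3),s['force'],s['gripper_width'])
```

```text
24.55 [ 0.57162043 -0.0236115   0.19122481] [[-0.001 -0.992 -0.129]
 [ 0.    -0.129  0.992]
 [-1.     0.001  0.   ]] [-0.52003672  0.18059584  0.61437693] 0.05498106818623633
```

>>> drive_tool([
  {"linear": [0.03, -0.002, 0], "angular": [0, 0, 0], "fingers": -0.2},
  {"linear": [0.06, -0.002, 0], "angular": [0, 0, 0], "fingers": -0.2},
  {"linear": [0.085, -0.002, 0], "angular": [0, 0, 0], "fingers": -0.2},
  {"linear": [0.105, -0.002, 0], "angular": [0, 0, 0], "fingers": -0.2},
  {"linear": [0.12, -0.002, 0], "angular": [0, 0, 0], "fingers": -0.2},
  {"linear": [0.127, -0.002, 0], "angular": [0, 0, 0], "fingers": -0.2},
  {"linear": [0.13, -0.002, 0], "angular": [0, 0, 0], "fingers": -0.2},
  {"linear": [0.13, -0.002, 0], "angular": [0, 0, 0], "fingers": -0.2},
])

```text
time: 25.35
tcp_pos: [0.574, -0.0226, 0.0619]
tool_rot: [-1.305, 1.144, 1.305]
force: [0.6, 0.1, 0.0]
gripper_width: 0.0545
```

>>> drive_tool([
  {"linear": [0, 0, 0], "angular": [0, 0, 0], "fingers": 1},
  {"linear": [0, 0, 0], "angular": [0, 0, 0], "fingers": 1},
  {"linear": [0, 0, 0], "angular": [0, 0, 0], "fingers": 1},
  {"linear": [0, 0, 0], "angular": [0, 0, 0], "fingers": 1},
  {"linear": [0, 0, 0], "angular": [0, 0, 0], "fingers": 1},
  {"linear": [0, 0, 0], "angular": [0, 0, 0], "fingers": 1},
  {"linear": [0, 0, 0], "angular": [0, 0, 0], "fingers": 1},
  {"linear": [0, 0, 0], "angular": [0, 0, 0], "fingers": 1},
], grip_force=45)

```text
time: 26.15
tcp_pos: [0.5743, -0.0232, 0.0618]
tool_rot: [-1.305, 1.144, 1.304]
force: [-0.8, -3.2, 6.7]
gripper_width: 0.0194
```

>>> drive_tool([
  {"linear": [-0.003, 0, 0.003], "angular": [0, 0, 0], "fingers": 1},
  {"linear": [-0.01, 0, 0.007], "angular": [0, 0, 0], "fingers": 1},
  {"linear": [-0.025, 0, 0.007], "angular": [0, 0, 0], "fingers": 1},
  {"linear": [-0.045, 0, 0.007], "angular": [0, 0, 0], "fingers": 1},
  {"linear": [-0.065, 0, 0.007], "angular": [0, 0, 0], "fingers": 1},
  {"linear": [-0.08, 0, 0.007], "angular": [0, 0, 0], "fingers": 1},
  {"linear": [-0.08, 0, 0.007], "angular": [0, 0, 0], "fingers": 1},
])

```text
time: 26.85
tcp_pos: [0.574, -0.0157, 0.1436]
tool_rot: [-1.307, 1.142, 1.303]
force: [-0.2, 0.4, -4.7]
gripper_width: 0.02
```

Held. Turn a quarter.

>>> drive_tool([
  {"linear": [0, 0, 0], "angular": [8, 0, 0], "fingers": 1},
  {"linear": [0, 0, 0], "angular": [16, 0, 0], "fingers": 1},
  {"linear": [0, 0, 0], "angular": [24, 0, 0], "fingers": 1},
  {"linear": [0, 0, 0], "angular": [32, 0, 0], "fingers": 1},
  {"linear": [0, 0, 0], "angular": [40, 0, 0], "fingers": 1},
  {"linear": [0, 0, 0], "angular": [48, 0, 0], "fingers": 1},
  {"linear": [0, 0, 0], "angular": [56, 0, 0], "fingers": 1},
  {"linear": [0, 0, 0], "angular": [64, 0, 0], "fingers": 1},
  {"linear": [0, 0, 0], "angular": [72, 0, 0], "fingers": 1},
  {"linear": [0, 0, 0], "angular": [80, 0, 0], "fingers": 1},
])

```text
time: 27.85
tcp_pos: [0.5725, -0.0157, 0.1406]
tool_rot: [-0.235, 1.56, 0.236]
force: [0.5, 0.1, -5.2]
gripper_width: 0.0198
```

>>> drive_tool([
  {"linear": [0, 0, 0], "angular": [6, 0, 0], "fingers": 1},
  {"linear": [0, 0, 0], "angular": [10, 0, 0], "fingers": 1},
  {"linear": [0, 0, 0], "angular": [10, 0, 0], "fingers": 1},
  {"linear": [0, 0, 0], "angular": [10, 0, 0], "fingers": 1},
])

```text
time: 28.25
tcp_pos: [0.5728, -0.0158, 0.141]
tool_rot: [-0.105, 1.569, 0.105]
force: [0.4, 0.2, -5.3]
gripper_width: 0.0197
```

Run:
```python
from h import *
s=manip.state();print(s['time'],s['tcp_pos'],Rn.from_rotvec(s['tool_rot']).as_matrix().round(3),s['force'],s['gripper_width'])
```

```text
28.25 [ 0.57275396 -0.01580717  0.1410296 ] [[-0.001 -0.133  0.991]
 [ 0.     0.991  0.133]
 [-1.     0.    -0.001]] [ 0.41549222  0.15556836 -5.25504041] 0.019715002571140307
```

>>> drive_tool([
  {"linear": [0.015, 0, 0], "angular": [0, 0, 0], "fingers": 1},
  {"linear": [0.035, 0, 0], "angular": [0, 0, 0], "fingers": 1},
  {"linear": [0.052, 0, 0], "angular": [0, 0, 0], "fingers": 1},
  {"linear": [0.064, 0, 0], "angular": [0, 0, 0], "fingers": 1},
  {"linear": [0.072, 0, 0], "angular": [0, 0, 0], "fingers": 1},
  {"linear": [0.077, 0, 0], "angular": [0, 0, 0], "fingers": 1},
  {"linear": [0.079, 0, 0], "angular": [0, 0, 0], "fingers": 1},
  {"linear": [0.08, 0, 0], "angular": [0, 0, 0], "fingers": 1},
  {"linear": [0.08, 0, 0], "angular": [0, 0, 0], "fingers": 1},
])

```text
time: 29.15
tcp_pos: [0.5735, -0.0161, 0.062]
tool_rot: [-0.103, 1.568, 0.103]
force: [0.7, 0.2, -5.6]
gripper_width: 0.02
```

>>> drive_tool([
  {"linear": [0.001, 0, 0], "angular": [0, 0, 0], "fingers": 1},
  {"linear": [0.002, 0, 0], "angular": [0, 0, 0], "fingers": 1},
  {"linear": [0.002, 0, 0], "angular": [0, 0, 0], "fingers": 1},
])

```text
time: 29.45
tcp_pos: [0.5736, -0.0161, 0.0618]
tool_rot: [-0.103, 1.566, 0.103]
force: [-9.1, 0.1, 29.3]
gripper_width: 0.0197
```

>>> drive_tool([
  {"linear": [-0.0015, 0, 0], "angular": [0, 0, 0], "fingers": 1},
  {"linear": [-0.0015, 0, 0], "angular": [0, 0, 0], "fingers": -0.2},
  {"linear": [-0.0015, 0, 0], "angular": [0, 0, 0], "fingers": -0.2},
  {"linear": [-0.0015, 0, 0], "angular": [0, 0, 0], "fingers": -0.2},
  {"linear": [-0.0015, 0, 0], "angular": [0, 0, 0], "fingers": -0.2},
  {"linear": [-0.02, 0, 0], "angular": [0, 0, 0], "fingers": -0.2},
  {"linear": [-0.05, 0, 0], "angular": [0, 0, 0], "fingers": -0.2},
  {"linear": [-0.09, 0, 0], "angular": [0, 0, 0], "fingers": -0.2},
  {"linear": [-0.11, 0, 0], "angular": [0, 0, 0], "fingers": -0.2},
  {"linear": [-0.11, 0, 0], "angular": [0, 0, 0], "fingers": -0.2},
])

```text
time: 30.45
tcp_pos: [0.5748, -0.0162, 0.1726]
tool_rot: [-0.104, 1.563, 0.102]
force: [-0.4, 0.1, -0.9]
gripper_width: 0.0545
```

Run:
```python
from h import *
s=manip.state();print(s['time'],s['tcp_pos'],s['force'],s['gripper_width'])
snap('wrist','w9');snap('scene','s9');snap('side','d9')
a=cv2.imread('pics/w9.png')[:260];b=cv2.imread('pics/s9.png')[130:250,270:430];c=cv2.imread('pics/d9.png')[190:310,240:400]
cv2.imwrite('pics/c9.png',np.vstack([cv2.resize(a,(720,292)),np.hstack([cv2.resize(i,(360,270),interpolation=cv2.INTER_CUBIC) for i in(b,c)])]))
```

```text
30.45 [ 0.57484683 -0.01623061  0.17256038] [-0.36042113  0.08133201 -0.89374027] 0.05451307451253684
```

View pics/c9.png

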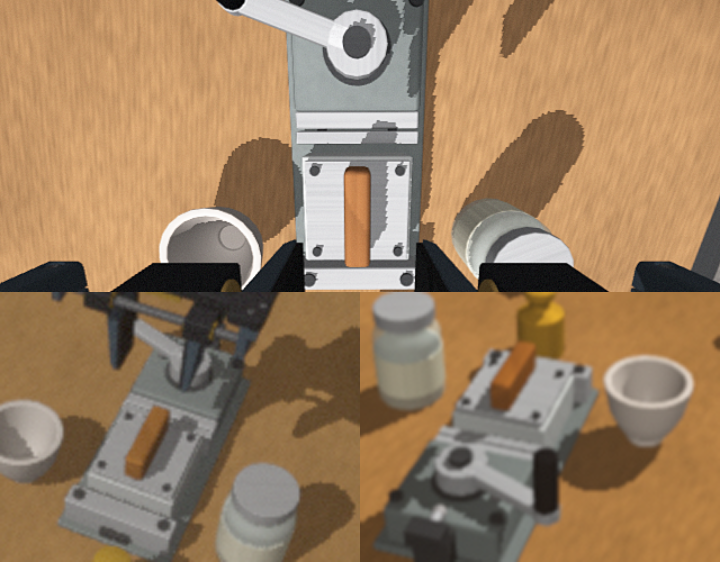

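>>> drive_tool([
  {"linear": [0, 0.03, -0.015], "angular": [-8, 0, 0], "fingers": -0.2},
  {"linear": [0, 0.07, -0.037], "angular": [-16, 0, 0], "fingers": -0.2},
  {"linear": [0, 0.105, -0.056], "angular": [-24, 0, 0], "fingers": -0.2},
  {"linear": [0, 0.14, -0.075], "angular": [-32, 0, 0], "fingers": -0.2},
  {"linear": [0, 0.1545, -0.084], "angular": [-40, 0, 0], "fingers": -0.2},
  {"linear": [0, 0.1545, -0.084], "angular": [-48, 0, 0], "fingers": -0.2},
  {"linear": [0, 0.1545, -0.084], "angular": [-56, 0, 0], "fingers": -0.2},
  {"linear": [0, 0.1545, -0.084], "angular": [-64, 0, 0], "fingers": -0.2},
  {"linear": [0, 0.1545, -0.084], "angular": [-70.4, 0, 0], "fingers": -0.2},
  {"linear": [0, 0.1545, -0.084], "angular": [-70.4, 0, 0], "fingers": -0.2},
])

```text
time: 31.6
tcp_pos: [0.469, 0.1261, 0.1685]
tool_rot: [-1.053, 1.303, 1.055]
force: [0.9, 1.1, 0.1]
gripper_width: 0.0549
```

>>> drive_tool([
  {"linear": [0.02, 0, 0], "angular": [0, 0, 0], "fingers": -0.2},
  {"linear": [0.04, 0, 0], "angular": [0, 0, 0], "fingers": -0.2},
  {"linear": [0.055, 0, 0], "angular": [0, 0, 0], "fingers": -0.2},
  {"linear": [0.065, 0, 0], "angular": [0, 0, 0], "fingers": -0.2},
  {"linear": [0.075, 0, 0], "angular": [0, 0, 0], "fingers": -0.2},
  {"linear": [0.083, 0, 0], "angular": [0, 0, 0], "fingers": -0.2},
  {"linear": [0.089, 0, 0], "angular": [0, 0, 0], "fingers": -0.2},
])

```text
time: 32.3
tcp_pos: [0.4697, 0.1262, 0.0801]
tool_rot: [-1.052, 1.302, 1.052]
force: [-0.1, -0.1, 0.2]
gripper_width: 0.0549
```

>>> drive_tool([
  {"linear": [0, 0, 0], "angular": [0, 0, 0], "fingers": 0.48},
  {"linear": [0, 0, 0], "angular": [0, 0, 0], "fingers": 0.48},
  {"linear": [0, 0, 0], "angular": [0, 0, 0], "fingers": 0.48},
  {"linear": [0, 0, 0], "angular": [0, 0, 0], "fingers": 0.48},
  {"linear": [0, 0, 0], "angular": [0, 0, 0], "fingers": 0.48},
], grip_force=15)

```text
time: 32.8
tcp_pos: [0.4699, 0.1262, 0.0809]
tool_rot: [-1.052, 1.301, 1.052]
force: [0.4, -0.2, 0.4]
gripper_width: 0.024
```

Run:
```python
from h import *
s=manip.state();print(s['time'],s['tcp_pos'],Rn.from_rotvec(s['tool_rot']).as_matrix().round(3),s['force'],s['gripper_width'])
```

```text
32.8 [0.46988759 0.1261871  0.08087335] [[ 0.    -0.978  0.21 ]
 [ 0.     0.21   0.978]
 [-1.    -0.     0.   ]] [ 0.4434871  -0.16984528  0.39516655] 0.02402198758066818
```

>>> drive_tool([
  {"linear": [0, -0.0002, 0.0063], "angular": [4, 0, 0], "fingers": 0.48},
  {"linear": [0, -0.0009, 0.0125], "angular": [8, 0, 0], "fingers": 0.48},
  {"linear": [0, -0.002, 0.0187], "angular": [12, 0, 0], "fingers": 0.48},
  {"linear": [0, -0.0035, 0.0248], "angular": [16, 0, 0], "fingers": 0.48},
  {"linear": [0, -0.0054, 0.0308], "angular": [20, 0, 0], "fingers": 0.48},
  {"linear": [0, -0.0078, 0.0366], "angular": [24, 0, 0], "fingers": 0.48},
  {"linear": [0, -0.0105, 0.0423], "angular": [28, 0, 0], "fingers": 0.48},
  {"linear": [0, -0.0137, 0.0477], "angular": [32, 0, 0], "fingers": 0.48},
  {"linear": [0, -0.0172, 0.0529], "angular": [36, 0, 0], "fingers": 0.48},
  {"linear": [0, -0.0211, 0.0579], "angular": [40, 0, 0], "fingers": 0.48},
])

```text
time: 33.8
tcp_pos: [0.5021, 0.1785, 0.0806]
tool_rot: [-0.516, 1.509, 0.516]
force: [-2.0, -1.2, 0.2]
gripper_width: 0.0238
```

>>> drive_tool([
  {"linear": [0, -0.0002, 0.0063], "angular": [4, 0, 0], "fingers": 0.48},
  {"linear": [0, -0.0009, 0.0125], "angular": [8, 0, 0], "fingers": 0.48},
  {"linear": [0, -0.002, 0.0187], "angular": [12, 0, 0], "fingers": 0.48},
  {"linear": [0, -0.0035, 0.0248], "angular": [16, 0, 0], "fingers": 0.48},
  {"linear": [0, -0.0054, 0.0308], "angular": [20, 0, 0], "fingers": 0.48},
  {"linear": [0, -0.0078, 0.0366], "angular": [24, 0, 0], "fingers": 0.48},
  {"linear": [0, -0.0092, 0.0395], "angular": [26, 0, 0], "fingers": 0.48},
])

```text
time: 34.5
tcp_pos: [0.538, 0.1952, 0.0803]
tool_rot: [-0.161, 1.568, 0.161]
force: [-6.8, 0.7, 0.3]
gripper_width: 0.0238
```

>>> drive_tool([
  {"linear": [0, -0.0002, 0.0063], "angular": [4, 0, 0], "fingers": 0.48},
  {"linear": [0, -0.0009, 0.0125], "angular": [8, 0, 0], "fingers": 0.48},
  {"linear": [0, -0.002, 0.0187], "angular": [12, 0, 0], "fingers": 0.48},
  {"linear": [0, -0.0035, 0.0248], "angular": [16, 0, 0], "fingers": 0.48},
  {"linear": [0, -0.0037, 0.0257], "angular": [16.6, 0, 0], "fingers": 0.48},
  {"linear": [0, -0.0037, 0.0257], "angular": [16.6, 0, 0], "fingers": 0.48},
])

```text
time: 35.1
tcp_pos: [0.5652, 0.197, 0.0806]
tool_rot: [0.063, 1.57, -0.063]
force: [-0.4, 0.1, 0.2]
gripper_width: 0.0234
```

>>> drive_tool([
  {"linear": [0, 0, 0], "angular": [0, 0, 0], "fingers": 0.1},
  {"linear": [0, 0, 0], "angular": [0, 0, 0], "fingers": -0.1},
  {"linear": [-0.02, 0, 0], "angular": [0, 0, 0], "fingers": -0.2},
  {"linear": [-0.06, 0, 0], "angular": [0, 0, 0], "fingers": -0.2},
  {"linear": [-0.1, -0.03, 0.005], "angular": [0, 0, 0], "fingers": -0.2},
  {"linear": [-0.13, -0.07, 0.01], "angular": [0, 0, 0], "fingers": -0.2},
  {"linear": [-0.14, -0.12, 0.015], "angular": [0, 0, 0], "fingers": -0.2},
  {"linear": [-0.14, -0.15, 0.02], "angular": [0, 0, 0], "fingers": -0.2},
  {"linear": [-0.14, -0.165, 0.02], "angular": [0, 0, 0], "fingers": -0.2},
  {"linear": [-0.14, -0.165, 0.02], "angular": [0, 0, 0], "fingers": -0.2},
])

```text
time: 36.1
tcp_pos: [0.5713, 0.0295, 0.2205]
tool_rot: [0.066, 1.57, -0.066]
force: [0.7, 1.1, -0.4]
gripper_width: 0.0545
```

Run:
```python
from h import *
s=manip.state();print(s['time'],s['tcp_pos'],s['force'],s['gripper_width'])
snap('wrist','w10');snap('scene','s10');snap('side','d10')
a=cv2.imread('pics/w10.png')[:260];b=cv2.imread('pics/s10.png')[130:250,270:430];c=cv2.imread('pics/d10.png')[190:310,240:400]
cv2.imwrite('pics/c10.png',np.vstack([cv2.resize(a,(720,292)),np.hstack([cv2.resize(i,(360,270),interpolation=cv2.INTER_CUBIC) for i in(b,c)])]))
```

```text
36.1 [0.57126296 0.02952214 0.22048113] [ 0.7168124   1.09828732 -0.35344838] 0.05450898282255857
```

Run:
```python
from h import *
a=cv2.imread('pics/w8.png');b=cv2.imread('pics/w10.png')
for n,(x0,y0,x1,y1) in dict(arm_post=(275,4,320,85),pad=(268,155,365,185),jar=(400,180,490,225)).items():
    r=cv2.matchTemplate(b,a[y0:y1,x0:x1],cv2.TM_CCOEFF_NORMED);_,v,_,l=cv2.minMaxLoc(r);print(n,round(v,3),l[0]-x0,l[1]-y0)
a=cv2.imread('pics/s1.png')
b=cv2.imread('pics/s10.png')
for n,(x,y,w) in dict(jar=(385,232,26),mortar=(280,197,22),weight=(319,263,18)).items():
    r=cv2.matchTemplate(b,a[y-w:y+w,x-w:x+w],cv2.TM_CCOEFF_NORMED);_,v,_,l=cv2.minMaxLoc(r);print(n,round(v,3),l[0]-x+w,l[1]-y+w)
h=cv2.cvtColor(cv2.imread('pics/w10.png'),cv2.COLOR_BGR2HSV)[150:230,285:365]
m=cv2.inRange(h,(5,120,90),(18,255,255));ys,xs=np.nonzero(m);print('rib px cols',xs.min()+285,xs.max()+285,'rows',ys.min()+150,ys.max()+150)
```

```text
arm_post 0.992 0 -1
pad 0.86 0 -1
jar 0.987 0 0
jar 0.966 0 0
mortar 0.998 0 0
weight 0.992 0 0
rib px cols 312 364 rows 150 229
```

```bash
python3 -c "
from cell import manip
print(manip.job_done(), manip.state()['time'])"
```

```text
the job is handed in; nothing more can be done
the job is handed in; nothing more can be done
```

I clamped the silver mould both ways in the order asked and handed the job in at about 36 s. The mould is still clamped and the gripper stands clear of it.

1. **First clamping:** I set the mould on the bed with its rib parallel to the jaws and swung the handle to about 1.43 rad, past the click.
2. **Swing back:** I took the handle back to its stop. The push force rose to about 19 N there.
3. **Second clamping:** I turned the mould a quarter turn so the rib points at the jaws. A picture taken just before clamping showed it flat and square between the jaws. On the swing I read a detent force of about 7 N, which then dropped to zero.

**Last checks:** I had used up the 12 pictures, so I checked the final state by image matching only.
- The handle and moving jaw are within a pixel of where they were after the first click. The handle match scored 0.99. The jaw match scored a weaker 0.86, probably because the mould had been turned.
- The jar, mortar and weight show no shift from the first picture.
- The check of the final rib position gave nothing useful, because its search window clipped the area.

**What went wrong or disagreed:**
- **Fingertip length:** The tips are about 4 mm behind the TCP, not 22 mm ahead as stated. My first two grasps closed empty above the rib, and I corrected for it without moving the mould.
- **Setting down:** When I lowered the mould for the second clamping, it pressed on the bed with about 30 N for a moment.
- **Side camera:** It read about 8 mm off from the scene camera, so I relied on the scene and wrist views.

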